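# Press the tin ejector and stop the tin as it pops out

## Robot

A 6-joint arm with a two-finger parallel gripper is mounted at the origin on a cart in front of the work surface, level with it; the furniture and walls round the work are solid. World frame = base frame: x ahead of the robot, y to its left, z up, the work surface at z = 0. Lengths are in m, angles in rad, forces in N, time in s.
With the tool pointing down it reaches from about 0.3 to 0.875 m from the base axis. Payload 4.2 kg.
Tool frame: the origin (TCP) lies at the centre of the arm's flange, where the gripper is bolted on; the fingertips stand 173 mm ahead of it and the grasp point (between the pads) lies 155 mm ahead of it; z points along the fingers, y is the line along which they close (so a half turn about z gives the same grasp; the last joint's range is limited). The gripper opens to 85 mm and grips with 20 to 120 N. Pads are 22 mm wide; open, the fingers measure 114 mm over their backs; the gripper's body (76 mm by 85 mm) begins 54 mm behind the grasp point. The pads swing forward as they close: fully open they stand 13 mm farther back than shut.
Start: joints at [1.096, 0.32, 1.565, -0, 1.257, -0.02], TCP at [0.253, 0.517, 0.405] pointing down, gripper open.
Joint ranges: [-3.11, 3.11], [-0.84, 2.01], [0.21, 2.61], [-1.34, 4.49], [0.05, 2.63], [-2.56, 2.56]. Speed limits (rad/s): [2.57, 2.57, 3.14, 3.14, 3.14, 3.14].

## Interface

Orientations are given as a unit quaternion [x, y, z, w].
In Python, from station import get_state, eyes, arm gives the robot as it stands. The module is installed in compiled form; this text tells all that it offers.
- The arm moves only by the tool carry_out, never from a script. Its argument "increments" is a list of rows, each a list of 6 numbers: the shift along the tool's x, y, z in mm, then the turn, a rotation vector about the tool's x, y, z in rad. In form: [[x, y, z, ax, ay, az], ...]. A call has 1 to 10 rows; each row shifts and turns the commanded pose from where the row before left it, along the tool's axes as they then stand; what a row does not reach is not made up. A row lasts 1/12 s, in which the tool goes at most 41.7 mm and 7.16 degrees, less where a joint would pass 70% of its speed; a pose out of reach is approached as far as the arm can. A call is refused whole if a number of a shift passes 41.7 or a number of a turn 0.125, either way. A call with a gripper value outside its range is refused whole. "fingers" is the finger opening in mm, from 0 to 85.4, set as the call begins (left out, the last holds). The fingers move at their own pace and stop on an object; the grip force is fixed at half the most. Time passes only in rows, so rows that do not move let the fingers close. It gives the time, the measured TCP pose, the force, the opening and the grip force at its end, in the units of the state.
- get_state(): the state, without advancing time (a new reading comes with each control period).
- eyes.snapshot(name): name is "scene" or "top" or "wrist"; returns (picture, depth): 384x512x3 uint8, blue, green, red; 384x512 float32, m along the optical axis (not along the pixel's ray), 0 where there is no reading.
- eyes.camera_model(name): a dict with "camera_matrix" (3x3 intrinsics, pixels), "k1" (the pictures are not rectified: a ray, as slopes to the right and down, at radius r is drawn at 1 + k1 r^2 times it, then the intrinsics apply), "cam_to_world" (4x4, takes a point from camera to world coordinates). Camera axes: x right, y down, z forward; pixel columns grow to the right and rows downward; lengths in m; the calibration is good to about 2 mm. A picture is of the moment at which its call begins: read the wrist's pose just before it. camera_model takes no time and is no camera call; for the wrist camera it gives the pose at the moment of the call.
- arm.sign_off(): hands the job in; it is judged then, once.
The state is a dict: "clock": time; "joint_positions": joint angles; "joint_velocities": joint speeds; "tau": joint torques, N m; "position": TCP position; "ee_rot": TCP orientation; "force": force on the tool from outside, world axes, zero at the start; "wrist_torque": the same for the moment, N m; "grip_width": opening from 0.0 (shut) to 1.0 (fully open); "grasp_force": force on a finger pad.
Only numpy, scipy, OpenCV 4.12 (cv2) and the standard library are available. Lean on these libraries where they do the work, as an engineer would, in place of code of your own. Each camera call takes 0.05 s, during which the arm holds its last target. There are 200 camera calls.

## Task

Hold down the key of the sweet-tin dispenser with one finger and, with the other finger already standing in the lane beside the key, stop the round tin as the spring shoots it out, before it slides off the open end. Touch only: never pinch, lift or tip the tin, and leave the other things on the counter where they are. Finish while still holding: the key kept down and the tin at rest against the finger, lying flat in the lane.

Things in the scene. Friction and masses are not known exactly. Their poses are not given: they have to be found in the camera images.
- dispenser: Low grey tin dispenser fixed to the counter, 200 mm long (x -105 to +95 mm), about 120 mm wide with its key. Origin on the counter under the docked tin's centre; x points from the lane's open end (x = -105 mm) to the spring housing, z up. The tin is shot along -x. Lane floor at z = 16 mm; lane 69 mm wide between 5 mm walls at y = +-37 mm, wall tops z = 32 mm, x -105 to +40 mm.
- gate (a point): Middle of the top of the steel gate across the lane, at (-34.5, 0, 26) mm of the dispenser with the key up, 10 mm above the lane floor. It holds the tin, is one piece with the key and sinks with it; at about 10 mm of key travel the tin is free and shoots out at once, roughly 1 m/s.
- housing (a point): Middle of the top of the spring housing (x +39 to +95, y +-41 mm of the dispenser), 52 mm above the counter. Its pusher drives the tin along -x with about 3 N at first and still 1 to 2 N after 50 mm, and goes on pushing the stopped tin against the finger.
- key (a joint): Travel of the key, m: 0 up, 0.012 fully down. Springs back when let go. Spring 2 N at the top, 5 N at the bottom; with the gate's friction 5 to 9 N are needed to press it down.
- key_top (a point): Middle of the top of the black ribbed key, 30 mm (along the lane) x 26 mm (across), beside the lane on the dispenser's -y side at (-62, -57) mm; top 34 mm above the counter when up, 22 mm when down. It moves with the key.
- lane_stop (a point): Point on the middle of the lane floor straight beside the key, at (-62, 0, 16) mm of the dispenser, 57 mm from the key's middle; a finger here stops the tin after about 20 mm. With the key fully down a finger level with the key's top hangs 6 mm above the lane floor and overlaps the tin's height by 16 mm.
- tin: Round sweet tin, 62 mm diameter, 22 mm high, about 55 g, lying flat in the lane behind the gate; origin at the centre of its underside. Docked against the gate it lies at x = -3 mm of the dispenser, front edge at x = -34 mm, top 38 mm above the counter.
- spare_tin: Another round tin of the same size, flat on the counter on the key's side of the dispenser, beside the housing. Not part of the work. Origin at its underside.
- amethyst: Polished purple stone 38x50x22 mm lying on the dispenser's housing. Not part of the work.
- candle: Striped candle 56 mm across, 80 mm high, on the counter behind the pouch rack. Not part of the work.
Things that resemble listed ones, but are neither listed nor needed, are in the scene too. Of the things that look like the tin, the smaller one is meant.

How it is judged:
On the way, in this order (a step that is already met when the one before it is completed fails the run):
1. a finger begins to press the key while the tin is still docked (value of joint key above 0.003 m and contact force between dispenser and the fingers above 0.3 N and x of tin in the frame of dispenser above -0.008 m).
2. the tin has popped out and leans on a finger while the key is held down (x of tin in the frame of dispenser between -0.048 and -0.012 m and contact force between tin and the fingers above 0.3 N and value of joint key above 0.008 m and contact force between dispenser and the fingers above 0.5 N), for 0.2 s.
At the end, for the whole second after the job is handed in: The key is held down by a finger (travel over 8 mm, over 0.5 N); the tin, popped out 12 to 48 mm from its dock, rests against a finger (over 0.3 N), at rest (under 20 mm/s) and flat on the lane floor (tilt under 0.15 rad) (all of step 2 and linear speed of tin below 0.02 m/s and angle between tin's own z axis and vertical below 0.15 rad and z of tin in the frame of dispenser between 0.012 and 0.021 m); the arm keeps its last pose, push and grip.
It fails at once if the tin slides away (more than 60 mm from its dock) (x of tin in the frame of dispenser below -0.06 m).
It fails at once if the tin is lifted (z of tin in the frame of dispenser above 0.028 m).
It fails at once if the tin is tipped (angle between tin's own z axis and vertical above 0.4 rad).
It fails at once if another thing on the counter is disturbed (moved more than 20 mm) (distance of any of spare_tin, amethyst, candle from where it was at the start of the episode above 0.02 m).
It also fails if it takes over 29 s, if anything falls off the work surface, if the arm or the gripper's body presses on something with over 40 N, if the wrist force passes 120 N, or if a joint passes its speed limit or range.

## Working session

There is one attempt and no reset: what is moved stays moved. The work goes in short steps, Python scripts to look and compute and a tool call to move; the robot and the scene stay as the last step left them, time stands still between calls to the robot, and variables do not carry over. Pictures are saved under pics/ and viewed, at most 10 in all, crops included, and the job is handed in when it is done.

Besides the shell and the picture viewer there is one more tool, called after "Emit:" by a JSON object that holds its "name" and its "arguments", one argument or row to a line. carry_out: Moves the arm, as the interface text tells. Its arguments: {"type":"object","properties":{"increments":{"type":"array"},"fingers":{"type":"number"}},"required":["increments"]}

```bash
mkdir -p pics
cat > h.py <<'E'
import numpy as np, cv2
from station import get_state, eyes, arm
def ray(name,uv,m=None):
    m=m or eyes.camera_model(name); K=np.array(m["camera_matrix"]);T=np.array(m["cam_to_world"])
    d=(np.array(uv,float)-K[:2,2])/[K[0,0],K[1,1]]
    s=d.copy()
    for _ in range(20): s=d/(1+m["k1"]*(s@s))
    return T[:3,3],T[:3,:3]@np.r_[s,1]
def onz(name,uv,z,m=None):
    o,d=ray(name,uv,m); return o+d*(z-o[2])/d[2]
def cloud(name,depth,m=None):
    m=m or eyes.camera_model(name); K=np.array(m["camera_matrix"]);T=np.array(m["cam_to_world"])
    v,u=np.mgrid[:384,:512]; d=np.stack([(u-K[0,2])/K[0,0],(v-K[1,2])/K[1,1]],-1); s=d.copy()
    for _ in range(20): s=d/(1+m["k1"]*(s**2).sum(-1,keepdims=True))
    P=np.concatenate([s,np.ones_like(s[...,:1])],-1)*depth[...,None]
    return P@T[:3,:3].T+T[:3,3]
E
python3 - <<'E'
from h import *
s=get_state(); print(s["clock"],s["position"],s["ee_rot"],s["grip_width"])
for n in ("scene","top"):
    p,d=eyes.snapshot(n); cv2.imwrite(f"pics/{n}.png",cv2.resize(p,None,fx=1.5,fy=1.5)); np.savez(f"{n}.npz",p=p,d=d)
    print(n,np.round(eyes.camera_model(n)["cam_to_world"],3).tolist())
E
```

```text
0.0 [0.25251253 0.51639235 0.40387933] [ 2.25447815e-01  9.74254820e-01 -8.84421035e-04 -2.15558291e-04] 0.998906898700095
scene [[0.496, -0.654, 0.571, -0.446], [-0.868, -0.362, 0.338, -0.561], [-0.014, -0.664, -0.748, 1.246], [0.0, 0.0, 0.0, 1.0]]
top [[0.018, -0.983, 0.182, 0.245], [-1.0, -0.016, 0.016, -0.051], [-0.012, -0.182, -0.983, 1.105], [0.0, 0.0, 0.0, 1.0]]
```

View pics/scene.png

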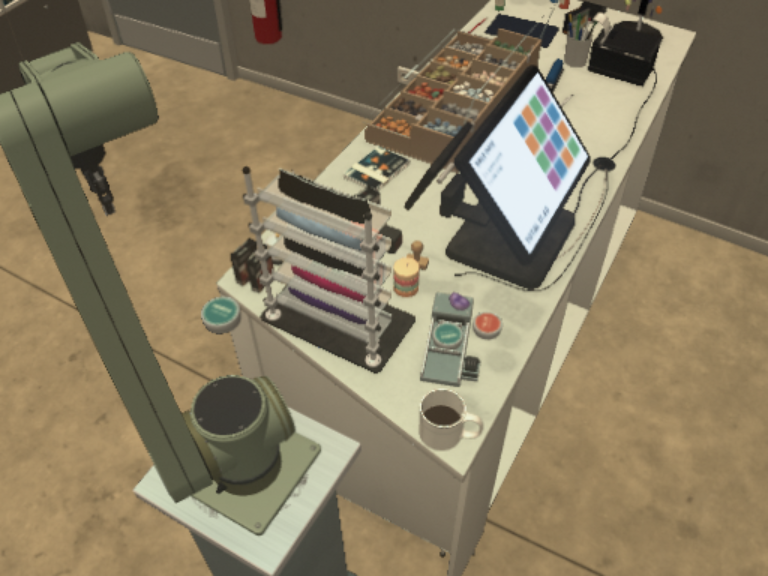

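View pics/top.png

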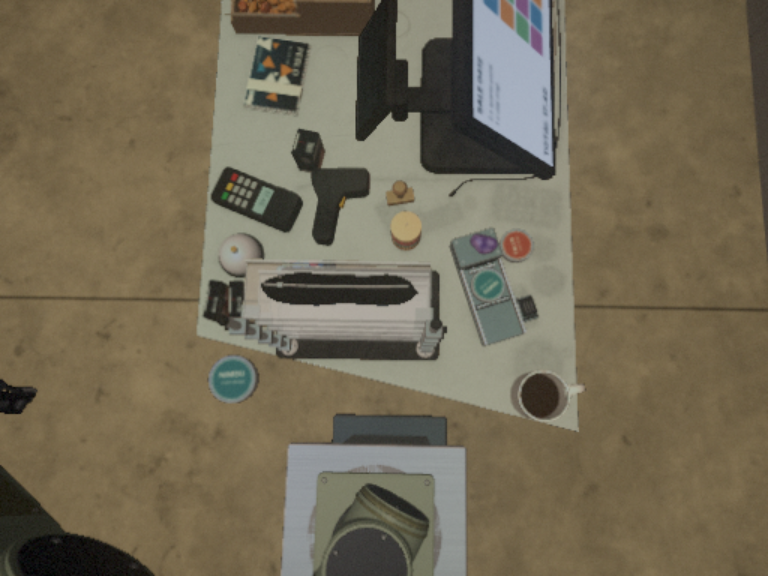

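The top view shows the dispenser with its docked teal tin at about (490,285) px, the key at (528,307), the red spare tin at (517,245), the amethyst at (484,242), the candle at (405,230) and a mug at (543,395). The tin could be confused with:
- the teal tin in the dispenser at (490,285)
- the bigger teal tin at (232,378)
- the red tin at (517,245)

I choose the smaller teal one, in the dispenser. Next I measure it and check it in a crop.

Run:
```python
from h import *
f=np.load("top.npz");p,d=f["p"],f["d"];P=cloud("top",d)
cv2.imwrite("pics/crop.png",cv2.resize(p[145:240,285:395],None,fx=5.5,fy=5.5,interpolation=cv2.INTER_CUBIC))
hsv=cv2.cvtColor(p,cv2.COLOR_BGR2HSV)
def blobs(mask,z,name):
    m=np.zeros((384,512),np.uint8); m[145:240,285:395]=mask[145:240,285:395]
    n,l,s,c=cv2.connectedComponentsWithStats(m)
    for i in range(1,n):
        if s[i,4]>40:
            ct=max(cv2.findContours((l==i).astype(np.uint8),0,2)[0],key=cv2.contourArea); r=cv2.minAreaRect(ct)
            print(name,s[i,4],c[i].round(1),onz("top",r[0],z).round(4),[onz("top",q,z)[:2].round(3).tolist() for q in cv2.boxPoints(r)], "medz",np.median(P[l==i][:,2]).round(4))
blobs(cv2.inRange(hsv,(80,110,60),(100,255,255)),.038,"teal")
blobs(cv2.inRange(hsv,(0,0,0),(180,255,60)),.034,"dark")
blobs(cv2.inRange(hsv,(120,50,30),(160,255,255)),.074,"purple")
blobs(cv2.inRange(hsv,(0,110,60),(10,255,255)),.022,"red")
z=P[...,2]; 
blobs(((z>.045)&(z<.058)).astype(np.uint8)*255,.052,"z52")
blobs(((z>.010)&(z<.1)).astype(np.uint8)*255,.03,"all")
for uv in [(326,190),(352,205),(340,215),(315,170)]: print(uv,P[uv[1],uv[0]].round(4),hsv[uv[1],uv[0]])
```

```text
dark 167 [290.1 200.9] [ 0.4076 -0.1026  0.034 ] [[0.46, -0.093], [0.46, -0.112], [0.356, -0.112], [0.356, -0.094]] medz 0.0088
dark 87 [351.4 204.9] [ 0.397  -0.2675  0.034 ] [[0.41, -0.25], [0.419, -0.273], [0.384, -0.285], [0.375, -0.262]] medz 0.0326
purple 148 [322.1 162.1] [ 0.5037 -0.1836  0.074 ] [[0.518, -0.162], [0.519, -0.205], [0.489, -0.205], [0.488, -0.162]] medz 0.0696
red 224 [344.5 162.9] [ 0.5162 -0.2528  0.022 ] [[0.539, -0.23], [0.54, -0.277], [0.494, -0.276], [0.493, -0.229]] medz 0.0219
z52 418 [315.2 165.7] [ 0.5034 -0.174   0.052 ] [[0.517, -0.127], [0.544, -0.205], [0.489, -0.221], [0.463, -0.143]] medz 0.0514
all 2821 [328.6 187.3] [ 0.4468 -0.2245  0.03  ] [[0.521, -0.123], [0.571, -0.264], [0.375, -0.323], [0.327, -0.186]] medz 0.0281
(326, 190) [ 0.4363 -0.1987  0.0368] [ 77  60 124]
(352, 205) [ 0.397  -0.2691  0.0317] [18 35 72]
(340, 215) [ 0.3711 -0.239   0.0164] [ 69  23 113]
(315, 170) [ 0.4886 -0.1677  0.0495] [ 73  27 115]
```

View pics/crop.png

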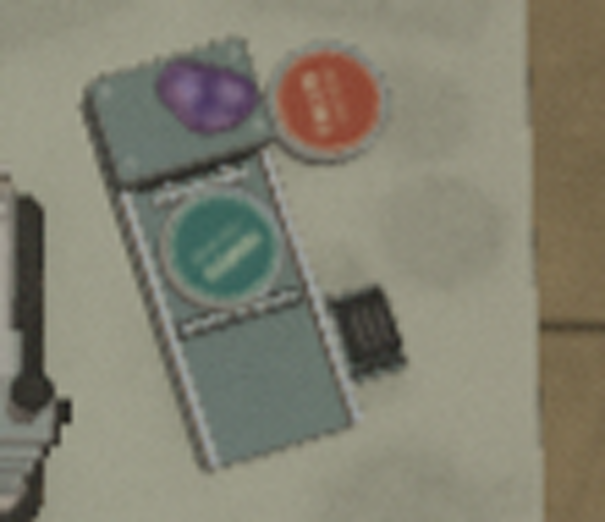

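Run:
```python
from h import *
f=np.load("top.npz");d=f["d"];P=cloud("top",d)
f2=np.load("scene.npz");Q=cloud("scene",f2["d"])
print("tin",onz("top",(285+222/5.5-.4,145+247/5.5-.4),.038))
for n,A in (("top",P),("scene",Q)):
    A=A.reshape(-1,3)
    for lo,hi in ((.05,.12),(.12,.2),(.2,.3),(.3,.45)):
        m=(A[:,0]>.25)&(A[:,0]<.6)&(A[:,1]>-.4)&(A[:,1]<.25)&(A[:,2]>lo)&(A[:,2]<hi)
        if m.sum(): print(n,lo,m.sum(),np.percentile(A[m],[1,50,99],axis=0).round(3).tolist(), "minY",A[m][:,1].min().round(3))
# walls / lane edges in the top view using the band z 0.025..0.035
R=np.array([[np.cos(a:=.305),-np.sin(a)],[np.sin(a),np.cos(a)]]); o=np.array([.4395,-.1941])
L=(P[...,:2]-o)@R
z=P[...,2]
fl=(z>.010)&(z<.022)&(abs(L[...,0]+75)<1e9)&(abs(L[...,1])<.03)&(L[...,0]>-.13)&(L[...,0]<-.04)
print("lane floor x ext",np.percentile(L[fl][:,0],[0,1,99,100]),np.median(z[fl]))
for k in (-.09,-.07,-.05,0.02):
    s=(abs(L[...,0]-k)<.012)&(abs(L[...,1])<.05)&(z>.023)&(z<.036)
    print(k,np.sort(L[s][:,1]).round(3))
h=(z>.045)&(z<.056)&(abs(L[...,1])<.06)&(L[...,0]>.02)&(L[...,0]<.12)
print("housing",np.percentile(L[h],[0,2,98,100],axis=0).round(4).tolist())
```

```text
tin [ 0.43736048 -0.19573801  0.038     ]
top 0.05 1460 [[0.252, -0.343, 0.05], [0.491, -0.067, 0.069], [0.562, 0.249, 0.119]] minY -0.355
top 0.12 474 [[0.314, -0.262, 0.12], [0.333, 0.055, 0.147], [0.6, 0.169, 0.2]] minY -0.275
top 0.2 880 [[0.313, -0.202, 0.201], [0.332, 0.052, 0.268], [0.6, 0.172, 0.296]] minY -0.229
top 0.3 5488 [[0.316, -0.089, 0.337], [0.363, 0.039, 0.349], [0.41, 0.165, 0.413]] minY -0.155
scene 0.05 1965 [[0.252, -0.343, 0.05], [0.353, -0.042, 0.068], [0.56, 0.246, 0.12]] minY -0.358
scene 0.12 1684 [[0.311, -0.266, 0.12], [0.35, 0.015, 0.145], [0.599, 0.17, 0.199]] minY -0.287
scene 0.2 2438 [[0.31, -0.219, 0.201], [0.333, 0.021, 0.268], [0.599, 0.17, 0.299]] minY -0.25
scene 0.3 2544 [[0.311, -0.137, 0.301], [0.352, 0.023, 0.357], [0.598, 0.167, 0.411]] minY -0.16
lane floor x ext [-0.10335741 -0.10285855 -0.0405978  -0.04009743] 0.015445307478968884
-0.09 [-0.042 -0.041 -0.04  -0.04  -0.04  -0.039 -0.039 -0.039 -0.038 -0.038
 -0.038 -0.038 -0.038 -0.038 -0.037 -0.037 -0.037 -0.037 -0.037 -0.036
 -0.036 -0.036  0.032  0.033  0.033  0.034  0.034  0.034  0.0
[... 806 characters left out ...]
 0.037  0.037  0.037
  0.038  0.038  0.038]
0.02 [-0.04  -0.04  -0.04  -0.04  -0.04  -0.039 -0.038 -0.038 -0.038 -0.038
 -0.037 -0.036 -0.036 -0.036 -0.036 -0.036 -0.036 -0.035 -0.035 -0.035
 -0.026 -0.025 -0.024 -0.024 -0.021 -0.021 -0.018 -0.018 -0.014 -0.013
 -0.012 -0.011 -0.01  -0.009 -0.009 -0.009 -0.006 -0.005 -0.005 -0.001
  0.002  0.002  0.003  0.003  0.005  0.006  0.008  0.009  0.011  0.011
  0.012  0.013  0.013  0.014  0.014  0.016  0.02   0.02   0.022  0.024
  0.024  0.025  0.034  0.034  0.034  0.034  0.035  0.036  0.036  0.036
  0.036  0.037  0.037  0.037  0.037  0.037  0.038  0.038  0.038  0.038]
housing [[0.0395, -0.0415], [0.0406, -0.0395], [0.0948, 0.0391], [0.0965, 0.0403]]
```

Rays and depth agree with the stated sizes. The dispenser origin is (0.440, -0.195) with yaw 17.5°, and the housing, walls and tin all fit to about 1 mm. The pouch rack is 0.41 m high, so I raise the arm first.

Emit:
{"name": "carry_out", "arguments": {
  "increments": [
    [0,0,-38,0,0,0],
    [0,0,-38,0,0,0],
    [0,0,-38,0,0,0],
    [0,0,-38,0,0,0],
    [0,0,-38,0,0,0],
    [0,0,-38,0,0,0],
    [0,0,0,0,0,0]
  ],
  "fingers": 43
}}

```text
clock: 0.68
position: [0.252, 0.5155, 0.6406]
ee_rot: [0.225, 0.974, 0.007, 0.002]
force: [-0.3, -0.8, 0.5]
grip_width: 0.505
grasp_force: 0.0
```

Emit:
{"name": "carry_out", "arguments": {
  "increments": [
    [-22.8,-31,0,0,0,0],
    [-22.8,-31,0,0,0,0],
    [-22.8,-31,0,0,0,0],
    [-22.8,-31,0,0,0,0],
    [-22.8,-31,0,0,0,0],
    [-22.8,-31,0,0,0,0],
    [-22.8,-31,0,0,0,0],
    [-22.8,-31,0,0,0,0],
    [0,0,0,0,0,0]
  ]
}}

```text
clock: 1.43
position: [0.3074, 0.2087, 0.6331]
ee_rot: [0.229, 0.973, -0.001, 0.001]
force: [-0.8, 0.9, 0.6]
grip_width: 0.504
grasp_force: 0.0
```

Emit:
{"name": "carry_out", "arguments": {
  "increments": [
    [-22.8,-31,0,0,0,0],
    [-22.8,-31,0,0,0,0],
    [-22.8,-31,0,0,0,0],
    [-22.8,-31,0,0,0,0],
    [-22.8,-31,0,0,0,0],
    [-22.8,-31,0,0,0,0],
    [-22.8,-31,0,0,0,0],
    [-22.8,-31,0,0,0,0],
    [0,0,0,0,0,0]
  ]
}}

```text
clock: 2.18
position: [0.3635, -0.0943, 0.6313]
ee_rot: [0.23, 0.973, -0.001, -0.001]
force: [0.0, 0.9, -0.0]
grip_width: 0.499
grasp_force: 0.0
```

Emit:
{"name": "carry_out", "arguments": {
  "increments": [
    [-22.8,-31,0,0,0,0],
    [-22.8,-31,0,0,0,0],
    [-22.8,-31,0,0,0,0],
    [-22.8,-31,0,0,0,0],
    [0,0,0,0,0,0.125],
    [0,0,0,0,0,0.125],
    [0,0,0,0,0,0.125],
    [0,0,0,0,0,0.125]
  ]
}}

```text
clock: 2.85
position: [0.3905, -0.2406, 0.6319]
ee_rot: [0.462, 0.887, 0.0, -0.001]
force: [-0.1, -0.1, -0.0]
grip_width: 0.503
grasp_force: 0.0
```

Emit:
{"name": "carry_out", "arguments": {
  "increments": [
    [0,0,0,0,0,0.125],
    [0,0,0,0,0,0.125],
    [0,0,0,0,0,0.125],
    [0,0,0,0,0,0.125],
    [0,0,0,0,0,0.125],
    [0,0,0,0,0,0.125],
    [0,0,0,0,0,0.125],
    [0,0,0,0,0,0.125],
    [0,0,0,0,0,0]
  ]
}}

```text
clock: 3.6
position: [0.3904, -0.2402, 0.6321]
ee_rot: [0.829, 0.559, 0.0, -0.001]
force: [-0.3, 0.9, -0.1]
grip_width: 0.505
grasp_force: 0.0
```

Emit:
{"name": "carry_out", "arguments": {
  "increments": [
    [0,0,0,0,0,0.125],
    [0,0,0,0,0,0.125],
    [0,0,0,0,0,0.125],
    [0,0,0,0,0,0.125],
    [0,0,0,0,0,0.125],
    [0,0,0,0,0,0.125],
    [0,0,0,0,0,0.125],
    [0,0,0,0,0,0],
    [0,0,0,0,0,0]
  ]
}}

```text
clock: 4.35
position: [0.3902, -0.2404, 0.6324]
ee_rot: [0.987, 0.158, -0.0, -0.0]
force: [-0.2, 0.4, -0.1]
grip_width: 0.503
grasp_force: 0.0
```

Emit:
{"name": "carry_out", "arguments": {
  "increments": [
    [0,0,38,0,0,0.012],
    [0,0,38,0,0,0],
    [0,0,38,0,0,0],
    [0,0,38,0,0,0],
    [0,0,38,0,0,0],
    [0,0,38,0,0,0],
    [0,0,38,0,0,0],
    [0,0,38,0,0,0],
    [0,0,38,0,0,0],
    [0,0,38,0,0,0]
  ]
}}

```text
clock: 5.18
position: [0.3898, -0.2404, 0.2512]
ee_rot: [0.988, 0.152, 0.0, 0.0]
force: [0.8, -0.1, 0.2]
grip_width: 0.501
grasp_force: 0.0
```

Run:
```python
from h import *
s=get_state(); print(s["clock"],s["position"],s["ee_rot"],s["joint_positions"])
p,d=eyes.snapshot("wrist"); M=eyes.camera_model("wrist"); s=get_state(); print(s["position"],s["ee_rot"],s["force"])
np.savez("w.npz",p=p,d=d,T=M["cam_to_world"]); cv2.imwrite("pics/wrist1.png",cv2.resize(p,None,fx=1.5,fy=1.5)); print(np.round(M["cam_to_world"],3))
```

```text
5.1833 [ 0.38976469 -0.24039257  0.25124311] [9.88428721e-01 1.51685147e-01 4.46326633e-04 2.83310855e-04] [-5.77824526e-01  3.02877573e-01  2.04019167e+00  2.41969532e-04
  7.97480396e-01  6.88256979e-01]
[ 0.38758549 -0.23897714  0.24497867] [ 0.98842925  0.1515338  -0.00495012 -0.00454075] [-2.10892886  0.46149881 -4.34886018]
[[ 0.3   -0.913 -0.276  0.455]
 [-0.954 -0.29  -0.076 -0.218]
 [-0.011  0.286 -0.958  0.213]
 [ 0.     0.     0.     1.   ]]
```

View pics/wrist1.png

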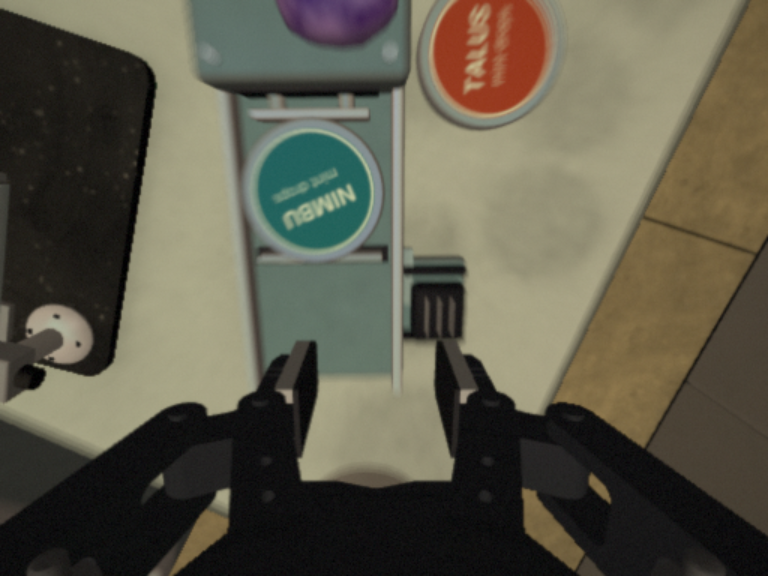

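The wrist view shows the left finger (297,375) over the lane, the right finger (455,375) over the key column, the key top at (438,310), the gate at (320,255) and the tin at (313,190). I measure the finger and key points again with the arm settled.

Run:
```python
from h import *
eyes.snapshot("wrist")
s=get_state();M=eyes.camera_model("wrist"); p,d=eyes.snapshot("wrist"); s2=get_state()
print(s["position"],s2["position"],s2["ee_rot"],s2["force"],s2["clock"],s2["grip_width"])
P=cloud("wrist",d,M); a=np.radians(17.47);R=np.array([[np.cos(a),-np.sin(a)],[np.sin(a),np.cos(a)]]);o=np.array([.44,-.195])
L=P.copy();L[...,:2]=(P[...,:2]-o)@R
print("tcp local",(s2["position"][:2]-o)@R, "yaw",2*np.degrees(np.arctan2(s2["ee_rot"][1],s2["ee_rot"][0])))
hsv=cv2.cvtColor(p,cv2.COLOR_BGR2HSV);z=L[...,2]
tin=cv2.inRange(hsv,(80,100,40),(100,255,255));n,l,st,c=cv2.connectedComponentsWithStats(tin);i=1+st[1:,4].argmax();w=onz("wrist",c[i],.038,M);print("tin local",(w[:2]-o)@R,np.median(z[l==i]))
k=((hsv[...,2]<75)&(z>.026)&(z<.042)&(abs(L[...,0]+.062)<.03)&(abs(L[...,1]+.057)<.025)).astype(np.uint8)
q=L[k>0];print("key",k.sum(),np.percentile(q,[1,50,99],axis=0).round(4).tolist())
for y0 in (-.02,-.09): pass
wl=(z>.028)&(z<.035)&(L[...,0]>-.06)&(L[...,0]<-.04)
print("wall -y",np.percentile(L[wl&(abs(L[...,1]+.037)<.006)][:,1],[2,98]),"+y",np.percentile(L[wl&(abs(L[...,1]-.037)<.006)][:,1],[2,98]))
f=(z>.06)&(z<.13)&(L[...,0]<-.03)&(abs(L[...,1]+.03)<.06)
for lo in np.arange(.06,.13,.005):
    g=f&(z>lo)&(z<lo+.005)
    for nm,sel in(("L",L[...,1]>-.03),("R",L[...,1]<-.03)):
        q=L[g&sel]
        if len(q)>5:print(lo.round(3),nm,len(q),np.percentile(q[:,:2],[2,98],axis=0).round(4).tolist())
```

```text
[ 0.38805115 -0.23930752  0.24806035] [ 0.38937578 -0.24019832  0.25099651] [ 0.98855371  0.15083512 -0.00235867 -0.00218243] [-0.46050065 -0.11182507  0.33080491] 5.3333 0.5004017881348645
tcp local [-0.06185797 -0.0279158 ] yaw 17.35074291454653
tin local [-0.00070176 -0.0012916 ] 0.03746326749553096
key 1344 [[-0.0742, -0.0714, 0.0267], [-0.0588, -0.0579, 0.0332], [-0.0464, -0.0461, 0.0348]]
wall -y [-0.04115846 -0.03670439] +y [0.03226368 0.03711355]
0.075 L 32 [[-0.0727, -0.0039], [-0.0544, -0.0036]]
0.075 R 34 [[-0.0722, -0.0469], [-0.0545, -0.0466]]
0.08 L 111 [[-0.0746, -0.0039], [-0.0526, 0.0075]]
0.08 R 125 [[-0.0744, -0.0586], [-0.0527, -0.0466]]
0.085 L 163 [[-0.0739, -0.004], [-0.0526, 0.009]]
0.085 R 163 [[-0.0736, -0.0598], [-0.0526, -0.0467]]
0.09 L 180 [[-0.0724, -0.004], [-0.0527, 0.0092]]
0.09 R 173 [[-0.0729, -0.0601], [-0.0526, -0.0467]]
0.095 L 195 [[-0.0736, -0.0041], [-0.0525, 0.0093]]
0.095 R 202 [[-0.0734, -0.0599], [-0.0525, -0.0468]]
0.1 L 223 [[-0.0734, -0.0042], [-0.0525, 0.0089]]
0.1 R 231 [[-0.0733, -0.0601], [-0.0524, -0.0467]]
0.105 L 205 [[-0.0736, -0.0042], [-0.0524, 0.0088]]
0.105 R 203 [[-0.0734, -0.0593], [-0.0523, -0.0468]]
0.11 L 386 [[-0.074, -0.0043], [-0.0523, 0.0018]]
0.11 R 375 [[-0.0738, -0.0534], [-0.0523, -0.0468]]
0.115 L 183 [[-0.0621, -0.0027], [-0.05, 0.0166]]
0.115 R 202 [[-0.0613, -0.0678], [-0.05, -0.0486]]
0.12 L 491 [[-0.057, -0.0025], [-0.0499, 0.0252]]
0.12 R 544 [[-0.0571, -0.0773], [-0.0498, -0.0488]]
0.125 L 989 [[-0.0735, -0.0036], [-0.0498, 0.0276]]
0.125 R 1252 [[-0.0739, -0.0793], [-0.0499, -0.0479]]
```

Emit:
{"name": "carry_out", "arguments": {
  "increments": [
    [1,3,6,0,0,0],
    [0,0,8,0,0,0],
    [0,0,8,0,0,0],
    [0,0,5,0,0,0],
    [0,0,4,0,0,0],
    [0,0,3,0,0,0],
    [0,0,2,0,0,0],
    [0,0,0,0,0,0],
    [0,0,0,0,0,0],
    [0,0,0,0,0,0]
  ]
}}

```text
clock: 6.17
position: [0.3918, -0.2433, 0.2169]
ee_rot: [0.989, 0.149, 0.0, 0.0]
force: [0.8, 0.2, -0.1]
grip_width: 0.505
grasp_force: 0.0
```

Run:
```python
from h import *
p,d=eyes.snapshot("wrist"); s=get_state(); print(s["position"],s["force"],s["clock"])
cv2.imwrite("pics/wrist2.png",cv2.resize(p,None,fx=1.5,fy=1.5))
```

```text
[ 0.39180522 -0.24334272  0.21688221] [ 0.60810833  0.24638281 -0.52877379] 6.2167
```

View pics/wrist2.png

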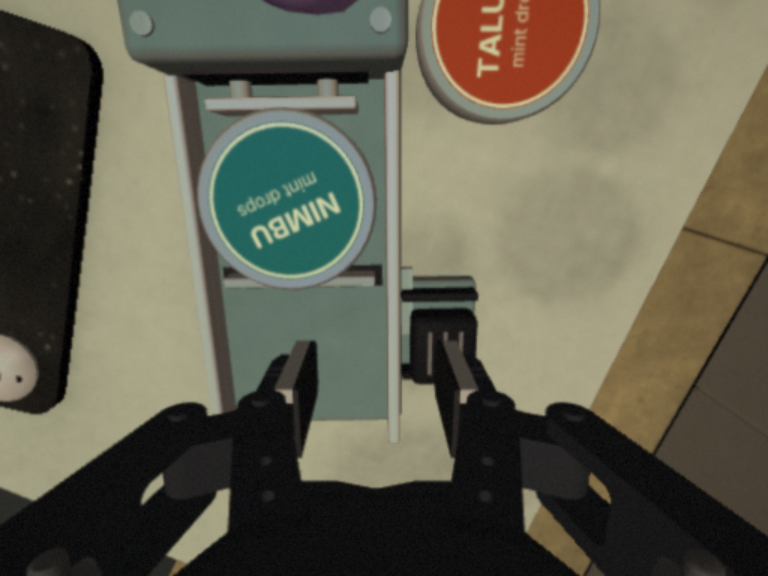

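The wrist view shows the right finger (455,355) over the key (445,340), the left finger (298,360) in mid-lane between the walls, and the tin still docked at (287,200). I approach contact.

Emit:
{"name": "carry_out", "arguments": {
  "increments": [
    [0,0,3,0,0,0],
    [0,0,3,0,0,0],
    [0,0,2,0,0,0],
    [0,0,2,0,0,0],
    [0,0,1,0,0,0],
    [0,0,0,0,0,0],
    [0,0,0,0,0,0]
  ]
}}

```text
clock: 6.8
position: [0.3917, -0.2433, 0.2056]
ee_rot: [0.989, 0.149, -0.0, -0.0]
force: [-1.4, -0.3, -0.0]
grip_width: 0.505
grasp_force: 0.0
```

Emit:
{"name": "carry_out", "arguments": {
  "increments": [
    [0,0,1,0,0,0],
    [0,0,1,0,0,0],
    [0,0,0,0,0,0],
    [0,0,0,0,0,0]
  ]
}}

```text
clock: 7.13
position: [0.3918, -0.2433, 0.2037]
ee_rot: [0.989, 0.149, 0.0, 0.0]
force: [-0.2, 0.3, 1.7]
grip_width: 0.505
grasp_force: 0.9
```

Contact is at TCP z of about 0.204, so I press through the 12 mm travel.

Emit:
{"name": "carry_out", "arguments": {
  "increments": [
    [0,0,2,0,0,0],
    [0,0,2,0,0,0],
    [0,0,2,0,0,0],
    [0,0,2,0,0,0],
    [0,0,2,0,0,0],
    [0,0,2,0,0,0],
    [0,0,1,0,0,0],
    [0,0,0,0,0,0],
    [0,0,0,0,0,0]
  ]
}}

```text
clock: 7.88
position: [0.3917, -0.2434, 0.1927]
ee_rot: [0.989, 0.15, 0.0, 0.001]
force: [-5.8, 2.6, 26.2]
grip_width: 0.502
grasp_force: 13.9
```

Run:
```python
from h import *
p,d=eyes.snapshot("wrist"); s=get_state(); print(s["position"],s["force"],s["clock"])
M=eyes.camera_model("wrist")
hsv=cv2.cvtColor(p,cv2.COLOR_BGR2HSV);tin=cv2.inRange(hsv,(80,100,40),(100,255,255));n,l,st,c=cv2.connectedComponentsWithStats(tin);i=1+st[1:,4].argmax()
a=np.radians(17.47);R=np.array([[np.cos(a),-np.sin(a)],[np.sin(a),np.cos(a)]])
print("tin local",(onz("wrist",c[i],.038,M)[:2]-[.44,-.195])@R)
cv2.imwrite("pics/wrist3.png",cv2.resize(p,None,fx=1.5,fy=1.5))
```

```text
[ 0.39167971 -0.24344986  0.19266455] [-6.05758808  2.66261105 24.7558163 ] 7.9333
tin local [-0.01656375 -0.00108308]
```

View pics/wrist3.png

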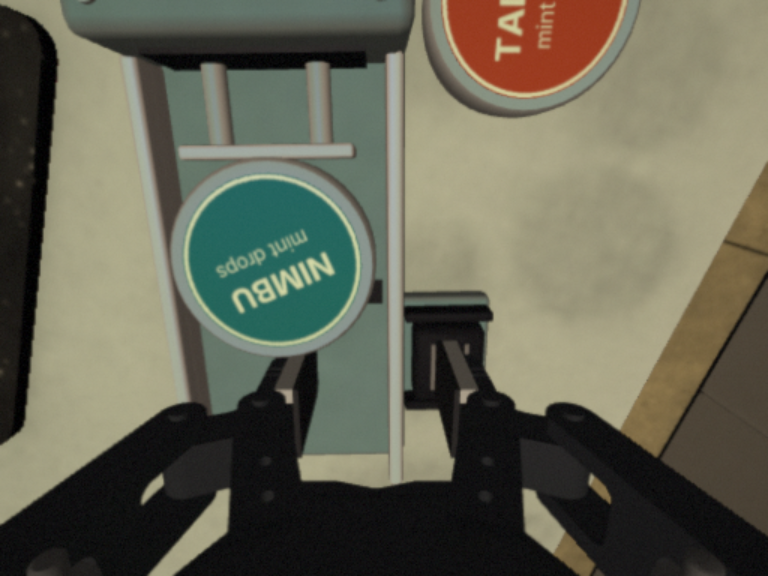

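The view shows the tin stopped against the left finger (touching at (290,355)), flat and with the pusher behind it. The key is fully down under the right finger. I hold briefly for the 0.2 s step, then hand in.

Emit:
{"name": "carry_out", "arguments": {
  "increments": [
    [0,0,0,0,0,0],
    [0,0,0,0,0,0],
    [0,0,0,0,0,0],
    [0,0,0,0,0,0],
    [0,0,0,0,0,0],
    [0,0,0,0,0,0]
  ]
}}

```text
clock: 8.43
position: [0.3916, -0.2435, 0.1927]
ee_rot: [0.989, 0.15, 0.0, 0.001]
force: [-6.2, 2.9, 25.1]
grip_width: 0.502
grasp_force: 13.9
```

```bash
python3 -c "
from station import get_state,arm
s=get_state();print(s['position'],s['force'],s['clock']);print(arm.sign_off())"
```

```text
[ 0.39164622 -0.24345543  0.19268287] [-6.24256875  2.93419165 25.12655003] 8.4333
the job is handed in; nothing more can be done
None
```

Job handed in at 8.4 s with the key held fully down (about 25 N) and the tin stopped against the lane finger, about 16 mm out from its dock and lying flat; the sign-off gave no verdict.

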